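Lift a sample plate out of its nest with a spatula and set it up for inspection

ROBOT

A 6-joint arm with a two-finger parallel gripper is mounted at the origin on a cart in front of the work surface, level with it; the furniture and walls round the work are solid. World frame = base frame: x ahead of the robot, y to its left, z up, the work surface at z = 0. Lengths are in m, angles in rad, forces in N, time in s.
With the tool pointing down it reaches from about 0.275 to 0.85 m from the base axis. Payload 5.2 kg.
Tool frame: the origin (TCP) lies midway between the tips of the shut fingers; the grasp point (between the pads) lies 19 mm behind it (tcp_to_grasp is the distance from the TCP to the grasp point, in m); z points along the fingers, y is the line along which they close (so a half turn about z gives the same grasp; the last joint's range is limited). The gripper opens to 85 mm and grips with 20 to 120 N. Pads are 22 mm wide; open, the fingers measure 114 mm over their backs; the gripper's body (76 mm by 85 mm) begins 54 mm behind the grasp point. The pads swing forward as they close: fully open they stand 13 mm farther back than shut.
Start: joints at [-1.402, 0.259, 1.535, -0, 1.348, -0.203], TCP at [0.2, -0.512, 0.196] pointing down, gripper open.
Joint ranges: [-3.14, 3.14], [-0.91, 2.08], [0.19, 2.58], [-1.22, 4.36], [0.22, 2.71], [-3.12, 3.12]. Speed limits (rad/s): [2.57, 2.57, 3.14, 3.14, 3.14, 3.14].

INTERFACE

Orientations are given as a 3x3 rotation matrix whose columns are the frame's x, y, z axes.
In Python, from station import sense, snapshot, camera_info, finish_job, tcp_to_grasp gives the robot as it stands.
- The arm moves only by the shell command python3 -m inch 'ROWS'. ROWS is JSON, a list of rows, each an object with "gripper": the finger opening in mm, from 0 to 85.4; "linear": the shift along the tool's x, y, z in mm, a list of three; "spin": the turn about the tool's z in units of 8 degrees (1.0 is 8 degrees). A call has 1 to 8 rows; each row shifts and turns the commanded pose from where the row before left it, along the tool's axes as they then stand; what a row does not reach is not made up. A row lasts 1/10 s, in which the tool goes at most 50 mm and 8.59 degrees, less where a joint would pass 70% of its speed; a pose out of reach is approached as far as the arm can. A call with a gripper value outside its range is refused whole. The fingers move at their own pace and stop on an object; the grip force is fixed at half the most. Time passes only in rows, so rows that do not move let the fingers close. It gives the time, the measured TCP pose, the force, the opening and the grip force at its end, in the units of the state.
- sense(): the state, without advancing time (a new reading comes with each control period).
- snapshot(name): name is "scene" or "top"; returns (picture, depth): 400x640x3 uint8, red, green, blue; 400x640 float32, m along the optical axis (not along the pixel's ray), 0 where there is no reading.
- camera_info(name): a dict with "vfov" (degrees; the focal length in pixels is half the picture's height over the tangent of half this angle, whatever the lens; pixels are square), "cx", "cy" (the principal point, pixels), "rvec" (rotation vector, rad) and "tvec" (3), from world to camera coordinates, as OpenCV has them. Camera axes: x right, y down, z forward; pixel columns grow to the right and rows downward; lengths in m; the calibration is good to about 2 mm. A picture is of the moment at which its call begins. camera_info takes no time and is no camera call.
- finish_job(): hands the job in; it is judged then, once.
The state is a dict: "t": time; "joint_positions": joint angles; "dq": joint speeds; "joint_torque": joint torques, N m; "position": TCP position; "ee_rot": TCP orientation; "wrist_force": force on the tool from outside, world axes, zero at the start; "wrist_torque": the same for the moment, N m; "finger_gap": finger opening in m; "grasp_force": force on a finger pad.
Only numpy, scipy, OpenCV 4.12 (cv2) and the standard library are available. Lean on these libraries where they do the work, as an engineer would, in place of code of your own. Each camera call takes 0.05 s, during which the arm holds its last target. There are 200 camera calls.

TASK

Slide the spatula (the one with the broad flat steel blade and square wooden handle, not the brush) under the sample plate through the open slot of its nest, lift the plate out on the blade and set it down level on the forked rest, with the blade drawn clear. Lay the spatula down flat on the bench, then pick the plate off the fork with the fingers and put it flat on top of the square inspection pillar, centred and with its edges parallel to the pillar's. Do not drop the plate on the bench and leave the other things on the bench where they are.

Things in the scene. Friction and masses are not known exactly. Their poses are not given: they have to be found in the camera images.
- lifter: The spatula, loose, flat on the bench, about 60 g, left or right of the fixtures, blade roughly away from the robot. Origin under the grip place, x toward the blade, z up. Pale wooden handle, flat sides, 14 wide, 14 high, x = -75 to 45 mm; neck 12 wide, up to 8 high, x = 42 to 58; bare steel blade 22 wide, 2 thick, x = 58 to 105. Handle, neck and blade undersides all at z = 0.
- blade_tip (a point): Middle of the front edge of the spatula's blade, at its underside (spatula x = 105 mm, z = 0).
- sample_plate: Loose square metal plate 48 x 48 x 8 mm, bare grey, about 50 g, faint ring on top. Origin at the centre of its underside, x and y along its edges, z up. Starts on the ledges of the nest, its top 2 mm below the rim, 3 mm from the pocket walls: fingers cannot reach its edges there.
- nest: Fixed aluminium block 70 x 70 x 36 mm, origin at the centre of its underside, z up. Pocket 54 x 54 in its top: two ledges 26 mm above the bench. Between them a central slot 32 wide along x, floor 8 mm above the bench, open through the front lip (own -x, roughly toward the robot), closed by the back wall at x = +27. The blade enters there from -x, below the plate. Rim 36 high.
- nest_seat (a point): Centre of the nest's pocket at ledge height (26 mm), where the plate's underside centre sits; axes as the nest's.
- fork_rest: Fixed forked rest: two parallel upright steel cheeks 40 long (own x), 5 thick, tops 45 mm above the bench, 30 apart, 40 over their outsides, on a grey foot 60 x 60 x 6 mm. Open between the cheeks to -x (roughly toward the robot) and +x. Origin at the centre of its underside, z up. The plate overhangs by 4 mm all round: the fingers can take its edges.
- fork_top (a point): Centre point between the tops of the two cheeks, 45 mm above the bench; axes as the forked rest's.
- pillar: The inspection pillar: fixed, solid square steel head 40 x 40 mm, top flat and 45 mm above the bench, on a thinner dark post and a round grey foot of 64 mm diameter. Origin at the centre of its underside, x and y parallel to the head's edges.
- pillar_top (a point): Centre of the pillar's top face, 45 mm above the bench; axes as the pillar's.
- brush: Bystander: flat brush with wooden handle, 162 mm long (own y), 10 high, loose. Leave alone.
- tape_roll: Bystander: roll of clear tape, 76 mm diameter, 24 high, loose. Leave alone.
- weighing_bottle: Bystander: small stoppered glass bottle, 41 mm diameter, 45 high, loose. Leave alone.
- usb_stick: Bystander: blue memory stick 50 x 18 x 8 mm lying between two of the fixtures, loose. Leave alone.
- brass_weight: Bystander: brass weight, 21 mm diameter, 33 high, standing between two of the fixtures, loose. Leave alone.
There are look-alikes about, which are no part of the job. What is shaped like the fork_rest but purple, turquoise or yellow is not meant.

How it is judged:
On the way, in this order (a step that is already met when the one before it is completed fails the run):
1. the plate is carried on the spatula, at least 15 mm above its seat in the nest and clear of it, not touched by the fingers (contact force between sample_plate and lifter above 0.1 N and z of sample_plate in the frame of nest_seat above 0.015 m and contact force between sample_plate and nest below 0.02 N and contact force between sample_plate and the fingers below 0.02 N), for 0.2 s.
2. the plate rests level on the forked rest, centre within 12 mm of the fork's centre, no longer touched by spatula or fingers, the blade drawn out from under it (horizontal distance between sample_plate and fork_top below 0.012 m and z of sample_plate in the frame of fork_top between -0.003 and 0.003 m and angle between sample_plate's own z axis and vertical below 0.1 rad and contact force between sample_plate and lifter below 0.02 N and contact force between sample_plate and the fingers below 0.02 N and horizontal distance between blade_tip and sample_plate above 0.024 m and linear speed of sample_plate below 0.02 m/s), for 0.2 s.
3. the spatula has been laid flat on the bench (height (world z) of each of lifter, blade_tip below 0.006 m and contact force between lifter and the fingers below 0.05 N and z of sample_plate in the frame of fork_top above -0.003 m), for 0.1 s.
4. the plate is lifted off the fork in the fingers (contact force between sample_plate and the fingers above 0.5 N and z of sample_plate in the frame of fork_top above 0.008 m and contact force between sample_plate and lifter below 0.02 N and contact force between sample_plate and fork_rest below 0.02 N), for 0.1 s.
At the end, for the whole second after the job is handed in: The plate lies flat and at rest on the pillar's top, released, its centre within 7 mm of the pillar's centre and its edges within 0.17 rad (10 degrees) of parallel to the pillar's (any quarter turn); the spatula lies flat and at rest on the bench (horizontal distance between sample_plate and pillar_top below 0.007 m and z of sample_plate in the frame of pillar_top between -0.003 and 0.003 m and angle between sample_plate's own z axis and vertical below 0.08 rad and (angle between the x axis of sample_plate and the x axis of pillar, either way round below 0.17 rad or angle between the x axis of sample_plate and the y axis of pillar, either way round below 0.17 rad) and linear speed of each of sample_plate, lifter below 0.02 m/s and contact force between sample_plate and the fingers below 0.02 N and height (world z) of each of lifter, blade_tip below 0.006 m); the robot touches nothing.
It fails at once if the plate is dropped onto the bench (height (world z) of sample_plate below 0.018 m).
It fails at once if one of the bystanders (brush, tape roll, glass bottle, memory stick, brass weight) is displaced by more than 30 mm (distance of any of brush, tape_roll, weighing_bottle, usb_stick, brass_weight from where it was at the start of the episode above 0.03 m).
It also fails if it takes over 72 s, if anything falls off the work surface, if the arm or the gripper's body presses on something with over 40 N, if the wrist force passes 120 N, or if a joint passes its speed limit or range.

## Working session

There is one attempt and no reset: what is moved stays moved. The work goes in short steps, Python scripts to look and compute and a shell command to move; the robot and the scene stay as the last step left them, time stands still between calls to the robot, and variables do not carry over. Pictures are saved under pics/ and viewed, at most 10 in all, crops included, and the job is handed in when it is done.

```bash
ls; mkdir -p pics; python3 - <<'E'
from station import *
import cv2,numpy as np
print(sense()); print(tcp_to_grasp)
for n in("scene","top"):
    p,d=snapshot(n); cv2.imwrite(f"pics/{n}0.png",p[:,:,::-1]); np.save(f"pics/{n}0.npy",d); print(camera_info(n))
E
```

```text
pics
{'t': 0.0, 'joint_positions': array([-1.40179148e+00,  2.59352359e-01,  1.53610666e+00,  6.37644851e-06,
        1.34799778e+00, -2.02815280e-01]), 'dq': array([-0.00076057, -0.00082148,  0.00040645, -0.0008938 ,  0.00179642,
       -0.00074344]), 'joint_torque': array([-7.27295992e-05, -4.46036947e+01, -2.90563810e+01, -1.68868378e-04,
        1.14475083e-02,  5.68352277e-06]), 'position': array([ 0.19973445, -0.51180495,  0.19506026]), 'ee_rot': array([[ 9.31668189e-01,  3.63310186e-01, -3.07421195e-04],
       [ 3.63310116e-01, -9.31666453e-01,  1.83862913e-03],
       [ 3.81578677e-04, -1.82468150e-03, -9.99998262e-01]]), 'wrist_force': array([-0.60633323,  0.55240934, -0.14212851]), 'wrist_torque': array([-0.03990781,  0.04019592,  0.02383778]), 'grasp_force': 0.0, 'finger_gap': 0.0851598526872167}
0.0187
{'vfov': 50.69101411324958, 'cx': 314.3092775110494, 'cy': 202.7573041259476, 'rvec': array([ 1.0832624 , -2.15117209,  1.22187947]), 'tvec': array([0.33656603, 0.27984519, 0.9953974 ])}
{'vfov': 54.39060104792554, 'cx': 319.7024511810825, 'cy': 198.41843641167034, 'rvec': array([ 2.1617522 , -2.11115468,  0.20448877]), 'tvec': array([0.01881756, 0.55681362, 0.92079827])}
```

View pics/scene0.png

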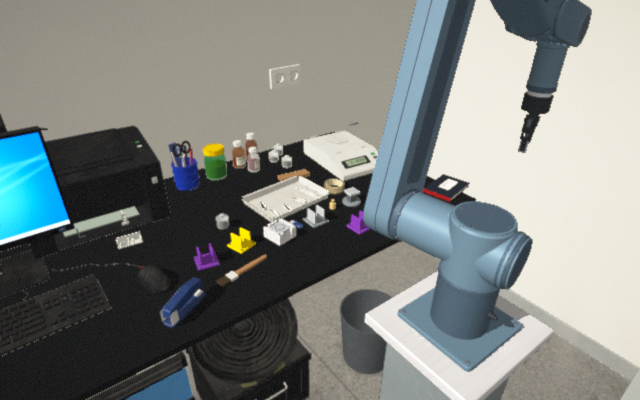

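View pics/top0.png

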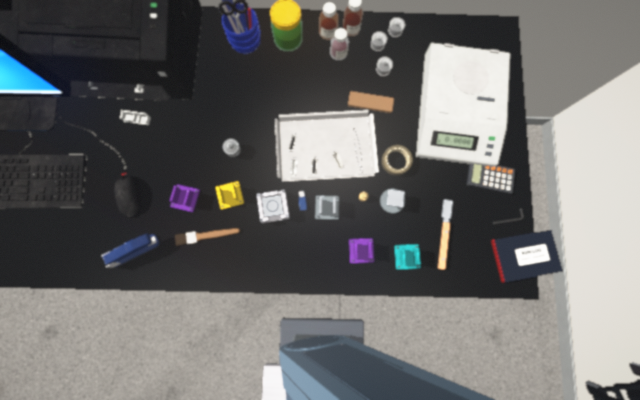

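The top view shows:
- **Spatula:** (445,235), with the blade at (447,209). The look-alike is the brush at (205,236), with a dark ferrule.
- **Fork:** the steel fork_rest is at (327,207). Look-alikes are purple at (184,197) and (361,250), yellow at (229,195) and turquoise at (407,257).
- **Nest with plate:** (272,206).
- **Pillar:** (392,201).

Next I'll take one close crop to check the choice.

```bash
cat > h.py <<'E'
from station import *
import cv2,numpy as np
def cam(n):
    c=camera_info(n); f=200/np.tan(np.radians(c['vfov']/2)); R=cv2.Rodrigues(np.array(c['rvec']))[0]
    return np.array([[f,0,c['cx']],[0,f,c['cy']],[0,0,1]]),R,np.array(c['tvec'])
def at(n,uv,z):   # pixel ray cut with the plane of height z
    K,R,t=cam(n); o=-R.T@t; r=np.atleast_2d([*map(lambda p:R.T@np.linalg.solve(K,[*p,1]),np.atleast_2d(uv))])
    return o+r*((z-o[2])/r[:,2])[:,None]
def cloud(n,d):
    K,R,t=cam(n); v,u=np.mgrid[:400,:640]; P=np.linalg.inv(K)@np.stack([u.ravel(),v.ravel(),np.ones(u.size)])*d.ravel()
    return (R.T@(P-t[:,None])).T.reshape(400,640,3)
def crop(name,p,x0,y0,x1,y1,k):
    cv2.imwrite(name,cv2.resize(p[y0:y1,x0:x1,::-1],None,fx=k,fy=k,interpolation=cv2.INTER_CUBIC))
E
python3 - <<'E'
from h import *
d=np.load("pics/top0.npy"); C=cloud("top",d); p=cv2.imread("pics/top0.png")[:,:,::-1]
crop("pics/c1.png",p,255,180,465,280,3.8)
def rect(x0,y0,x1,y1,lo,hi,nm):
    m=np.zeros((400,640),bool); m[y0:y1,x0:x1]=1; m&=(C[:,:,2]>lo)&(C[:,:,2]<hi)
    q=C[m][:,:2]
    (c,s,a)=cv2.minAreaRect((q*1000).astype(np.float32)); print(nm,len(q),np.median(C[m][:,2]).round(4),np.round(c,1),np.round(s,1),round(a,1),q.mean(0).round(4))
rect(250,185,295,228,.028,.06,"nest")
rect(308,185,345,228,.035,.06,"fork")
rect(375,180,410,220,.035,.06,"pillar")
rect(430,190,460,280,.008,.03,"handle")
rect(430,190,460,222,.001,.03,"blade")
rect(340,235,375,268,.035,.06,"purple")
rect(355,185,372,205,.02,.06,"brass")
E
```

```text
nest 630 0.0336 [538.8 151.4] [70.8 70.1] 11.0 [0.5389 0.1515]
fork 78 0.0433 [541.5  13.2] [39.8 39.9] 0.8 [0.5406 0.0109]
pillar 256 0.0439 [ 563.4 -157.5] [40.9 40.5] 84.6 [ 0.5627 -0.1568]
handle 281 0.0127 [ 453.7 -287.6] [ 14.6 125.6] 82.1 [ 0.451  -0.2869]
blade 217 0.0021 [ 553.9 -296.2] [83.3 77.6] 1.0 [ 0.5492 -0.2959]
purple 79 0.0436 [431.4 -77. ] [38.9 39.9] 1.6 [ 0.4304 -0.0768]
brass 37 0.0291 [571.8 -79.4] [14.6 18.7] 63.5 [ 0.5711 -0.0791]
```

View pics/c1.png

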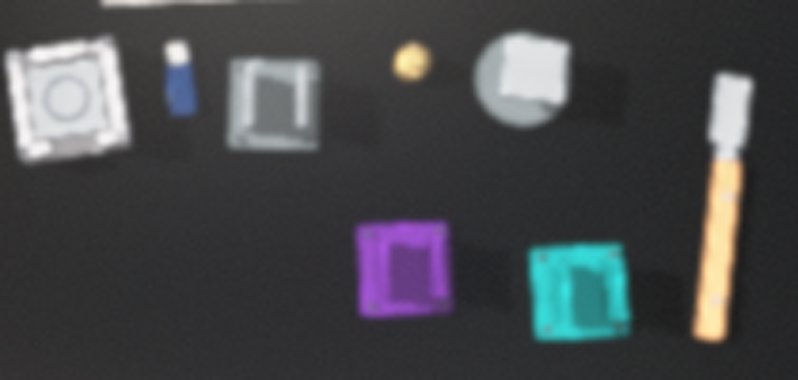

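The close crop confirms the choice. The spatula at crop (725,205) has a square pale handle and bare blade, the grey steel fork is at crop (273,103), and the nest with the ringed plate is at crop (68,98). I'll add a planner that converts a goal into tool-axis moves.

```bash
cat >> h.py <<'E'
def go(x,y,z,yaw):   # prints linear (mm) in present tool axes, then spin units, to a pose
    s=sense(); R=s['ee_rot']; d=R.T@(np.array([x,y,z])-s['position']); a=np.degrees(np.arctan2(R[1,0],R[0,0]))
    print('lin',(d*1000).round(1),'spin',round((a-yaw)/8,2),'| pos',s['position'].round(4),'yaw',round(a,2),'t',round(s['t'],2))
E
python3 - <<'E'
from h import *
d=np.load("pics/top0.npy"); C=cloud("top",d)
go(.4686,-.2897,.10,-7.9)
m=np.zeros((400,640),bool); m[215:275,430:460]=1; m&=(C[:,:,2]>.009)&(C[:,:,2]<.03); q=C[m][:,:2]
w=np.linalg.svd(q-q.mean(0))[2][0]; print('handle yaw',np.degrees(np.arctan(w[1]/w[0])),q.mean(0))
print('tip',at('top',[(447.3,199.3)],.002),'handle end',at('top',[(442,269.5)],.014), 'usb',at('top',[(302,201)],.008),'edge',at('top',[(320,291)],0))
E
```

```text
lin [ 331.2 -109.2   95.4] spin 3.65 | pos [ 0.1998 -0.5119  0.1951] yaw 21.3 t 0.1
handle yaw -8.323361190340792 [ 0.45018568 -0.28687592]
tip [[ 0.57061984 -0.30384854  0.002     ]] handle end [[ 0.38868485 -0.27993437  0.014     ]] usb [[0.55549352 0.0771763  0.008     ]] edge [[0.32872471 0.02535955 0.        ]]
```

```bash
python3 -m inch '[{"gripper":85,"linear":[41,-13.7,6],"spin":0},{"gripper":50,"linear":[41,-13.7,6],"spin":0},{"gripper":50,"linear":[41,-13.7,6],"spin":0},{"gripper":50,"linear":[41,-13.7,6],"spin":0},{"gripper":50,"linear":[41,-13.7,6],"spin":0},{"gripper":50,"linear":[41,-13.7,6],"spin":0},{"gripper":50,"linear":[41,-13.7,6],"spin":0},{"gripper":50,"linear":[41,-13.7,6],"spin":0}]'
python3 -m inch '[{"gripper":50,"linear":[0,0,10],"spin":1},{"gripper":50,"linear":[0,0,10],"spin":1},{"gripper":50,"linear":[0,0,10],"spin":1},{"gripper":50,"linear":[0,0,5],"spin":0.66},{"gripper":50,"linear":[0,0,5],"spin":0},{"gripper":50,"linear":[0,0,0],"spin":0}]'
python3 -c "
from h import *
go(.467,-.2895,.004,-8)"
```

```text
t: 0.9
position: [0.4666, -0.2896, 0.1474]
ee_rot: [[0.932, 0.363, -0.0], [0.363, -0.932, 0.0], [-0.0, -0.001, -1.0]]
wrist_force: [0.4, -0.7, -0.0]
finger_gap: 0.0499
grasp_force: 0.0
t: 1.5
position: [0.4651, -0.2907, 0.1069]
ee_rot: [[0.991, -0.136, -0.001], [-0.136, -0.991, 0.001], [-0.002, -0.001, -1.0]]
wrist_force: [0.2, -0.0, -1.1]
finger_gap: 0.0502
grasp_force: 0.0
lin [  1.9  -1.3 102.9] spin 0.02 | pos [ 0.4651 -0.2907  0.1069] yaw -7.83 t 1.5
```

```bash
python3 -m inch '[{"gripper":50,"linear":[1.9,-1.3,30],"spin":0},{"gripper":50,"linear":[0,0,30],"spin":0},{"gripper":50,"linear":[0,0,25],"spin":0},{"gripper":50,"linear":[0,0,14],"spin":0},{"gripper":50,"linear":[0,0,4],"spin":0},{"gripper":50,"linear":[0,0,0],"spin":0}]'
python3 -m inch '[{"gripper":8,"linear":[0,0,0],"spin":0},{"gripper":8,"linear":[0,0,0],"spin":0},{"gripper":8,"linear":[0,0,0],"spin":0},{"gripper":8,"linear":[0,0,0],"spin":0},{"gripper":8,"linear":[0,0,0],"spin":0},{"gripper":8,"linear":[0,0,0],"spin":0},{"gripper":8,"linear":[0,0,0],"spin":0},{"gripper":8,"linear":[0,0,0],"spin":0}]'
```

```text
t: 2.1
position: [0.4676, -0.2901, 0.0047]
ee_rot: [[0.99, -0.138, -0.0], [-0.138, -0.99, 0.0], [-0.001, -0.0, -1.0]]
wrist_force: [0.2, -0.1, 0.9]
finger_gap: 0.0503
grasp_force: 0.0
t: 2.9
position: [0.4677, -0.2901, 0.0049]
ee_rot: [[0.99, -0.139, -0.0], [-0.139, -0.99, 0.0], [-0.0, -0.0, -1.0]]
wrist_force: [1.0, -0.2, -0.1]
finger_gap: 0.0079
grasp_force: 0.0
```

The fingers closed to 7.9 mm with no force, so they missed. I'll look.

```bash
python3 - <<'E'
from h import *
p,d=snapshot("top"); q,_=snapshot("scene")
a=cv2.resize(p[170:290,380:540],None,fx=3.5,fy=3.5,interpolation=2)
b=cv2.resize(q[130:250,340:500],None,fx=3.5,fy=3.5,interpolation=2)
cv2.imwrite("pics/c2.png",cv2.resize(np.hstack([a,b]),(800,300))[:,:,::-1])
K,R,t=cam("scene"); c=K@(R@[.467,-.29,.01]+t); print(c/c[2])
K,R,t=cam("top"); c=K@(R@[.467,-.29,.01]+t); print(c/c[2])
E
```

```text
[398.1283675 199.6308689   1.       ]
[444.40129735 238.48885616   1.        ]
```

View pics/c2.png

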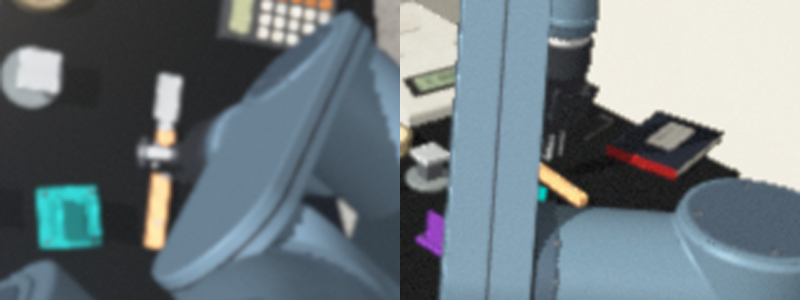

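```bash
python3 - <<'E'
from h import *
for n in("top","scene"):
    p,d=snapshot(n); C=cloud(n,d).reshape(-1,3); 
    m=(abs(C[:,0]-.467)<.06)&(abs(C[:,1]+.29)<.05)&(C[:,2]>.004)&(C[:,2]<.11)
    Q=C[m]; print(n,len(Q))
    for z in np.arange(0.004,.11,.008):
        s=Q[(Q[:,2]>=z)&(Q[:,2]<z+.008)]
        if len(s): print(z.round(3),len(s),s.min(0)[:2].round(3),s.max(0)[:2].round(3))
    if n=="top":
        h=Q[(Q[:,2]<.02)]; 
        for x in np.arange(.405,.53,.01):
            k=h[abs(h[:,0]-x)<.005]
            if len(k): print(x.round(3),k[:,1:].min(0).round(3),k[:,1:].max(0).round(3),len(k))
E
```

```text
top 240
0.004 78 [ 0.407 -0.302] [ 0.523 -0.26 ]
0.012 105 [ 0.407 -0.303] [ 0.509 -0.276]
0.036 2 [ 0.456 -0.293] [ 0.461 -0.278]
0.044 3 [ 0.455 -0.292] [ 0.46  -0.278]
0.052 6 [ 0.455 -0.294] [ 0.462 -0.277]
0.06 1 [ 0.457 -0.28 ] [ 0.457 -0.28 ]
0.076 3 [ 0.456 -0.277] [ 0.463 -0.271]
0.084 11 [ 0.457 -0.274] [ 0.464 -0.256]
0.092 18 [ 0.459 -0.271] [ 0.471 -0.248]
0.1 9 [ 0.456 -0.271] [ 0.463 -0.24 ]
0.108 4 [ 0.451 -0.278] [ 0.462 -0.254]
0.405 [-0.287  0.006] [-0.275  0.016] 12
0.415 [-0.29   0.004] [-0.275  0.016] 27
0.425 [-0.289  0.007] [-0.277  0.017] 22
0.435 [-0.292  0.006] [-0.279  0.017] 21
0.445 [-0.293  0.004] [-0.279  0.019] 25
0.455 [-0.296  0.004] [-0.272  0.017] 25
0.465 [-0.287  0.013] [-0.282  0.015] 5
0.485 [-0.26   0.004] [-0.26   0.004] 1
0.495 [-0.299  0.01 ] [-0.287  0.017] 12
0.505 [-0.303  0.006] [-0.288  0.017] 22
0.515 [-0.302  0.005] [-0.291  0.011] 10
0.525 [-0.295  0.004] [-0.295  0.004] 1
scene 281
0.004 38 [ 0.408 -0.34 ] [ 0.49  -0.258]
0.012 55 [ 0.411 -0.303] [ 0.487 -0.28 ]
0.036 2 [ 0.466 -0.298] [ 0.467 -0.284]
0.044 12 [ 0.453 -0.301] [ 0.468 -0.279]
0.052 19 [ 0.453 -0.31 ] [ 0.468 -0.274]
0.06 19 [ 0.455 -0.308] [ 0.467 -0.276]
0.068 17 [ 0.454 -0.307] [ 0.47  -0.272]
0.076 21 [ 0.453 -0.307] [ 0.471 -0.272]
0.084 25 [ 0.451 -0.323] [ 0.478 -0.274]
0.092 37 [ 0.448 -0.331] [ 0.478 -0.261]
0.1 28 [ 0.446 -0.338] [ 0.471 -0.273]
0.108 8 [ 0.45  -0.329] [ 0.463 -0.272]
```

Depth shows the fingertips about 35 mm above the reported TCP height (no finger points between 20 and 36 mm), so the reported z looks too low. I'll open, go down part way and check with depth and force.

```bash
cat > tips.py <<'E'
from h import *
s=sense(); X,Y,Z=s['position']; print(s['position'].round(4))
for n in("top","scene"):
    C=cloud(n,snapshot(n)[1]).reshape(-1,3)
    r=np.hypot(C[:,0]-X,C[:,1]-Y); Q=C[(r<.05)&(C[:,2]>.02)&(C[:,2]<.3)]; z=np.sort(Q[:,2]); print(n,len(z),z[:12].round(3))
E
python3 -m inch '[{"gripper":50,"linear":[0,0,0],"spin":0},{"gripper":50,"linear":[0,0,0],"spin":0},{"gripper":50,"linear":[0,0,5],"spin":0},{"gripper":50,"linear":[0,0,5],"spin":0},{"gripper":50,"linear":[0,0,0],"spin":0}]'; python3 tips.py
```

```text
t: 3.6
position: [0.467, -0.2896, -0.0061]
ee_rot: [[0.99, -0.139, -0.001], [-0.139, -0.99, 0.001], [-0.002, -0.001, -1.0]]
wrist_force: [-1.1, 0.3, 1.0]
finger_gap: 0.0498
grasp_force: 0.0
[ 0.467  -0.2896 -0.0061]
top 477 [0.037 0.04  0.047 0.048 0.049 0.05  0.052 0.074 0.076 0.076 0.076 0.076]
scene 1081 [0.034 0.036 0.037 0.038 0.038 0.038 0.038 0.039 0.04  0.041 0.041 0.041]
```

```bash
python3 -m inch '[{"gripper":50,"linear":[0,0,5],"spin":0},{"gripper":50,"linear":[0,0,5],"spin":0},{"gripper":50,"linear":[0,0,5],"spin":0},{"gripper":50,"linear":[0,0,3],"spin":0},{"gripper":50,"linear":[0,0,0],"spin":0}]'; sed -i 's/C\[:,2\]>.02/C[:,2]>.005/' tips.py;python3 - <<'E'
from h import *
C=cloud("scene",snapshot("scene")[1]).reshape(-1,3); Q=C[(abs(C[:,0]-.467)<.03)&(abs(C[:,1]+.29)<.045)&(C[:,2]<.06)&(C[:,2]>.004)]
Q=Q[Q[:,2].argsort()]
print(Q.round(3)[:90:2].tolist())
E
```

```text
t: 4.2
position: [0.4673, -0.2897, -0.0238]
ee_rot: [[0.99, -0.139, -0.001], [-0.139, -0.99, 0.001], [-0.001, -0.001, -1.0]]
wrist_force: [-0.3, -0.5, 0.3]
finger_gap: 0.0503
grasp_force: 0.0
[[0.444, -0.276, 0.004], [0.469, -0.287, 0.004], [0.496, -0.321, 0.005], [0.444, -0.321, 0.005], [0.485, -0.334, 0.005], [0.471, -0.289, 0.007], [0.461, -0.289, 0.008], [0.491, -0.33, 0.008], [0.441, -0.282, 0.008], [0.467, -0.289, 0.009], [0.442, -0.282, 0.012], [0.454, -0.285, 0.013], [0.447, -0.282, 0.013], [0.451, -0.287, 0.013], [0.44, -0.29, 0.014], [0.468, -0.285, 0.014], [0.455, -0.291, 0.014], [0.446, -0.291, 0.015], [0.462, -0.289, 0.015], [0.467, -0.293, 0.015], [0.48, -0.297, 0.016], [0.446, -0.286, 0.016], [0.478, -0.3, 0.016], [0.463, -0.284, 0.016], [0.469, -0.286, 0.017], [0.476, -0.288, 0.017], [0.453, -0.293, 0.018], [0.467, -0.318, 0.019], [0.46, -0.315, 0.019], [0.464, -0.32, 0.02], [0.453, -0.317, 0.022], [0.456, -0.315, 0.025], [0.459, -0.333, 0.026], [0.451, -0.315, 0.027], [0.458, -0.317, 0.028], [0.473, -0.317, 0.029], [0.469, -0.319, 0.03], [0.466, -0.32, 0.031], [0.474, -0.318, 0.032], [0.471, -0.319, 0.033], [0.467, -0.321, 0.034], [0.454, -0.326, 0.034], [0.455, -0.323, 0.035], [0.461, -0.318, 0.037], [0.464, -0.321, 0.039]]
```

```bash
python3 -m inch '[{"gripper":50,"linear":[0,0,4],"spin":0},{"gripper":50,"linear":[0,0,3],"spin":0},{"gripper":50,"linear":[0,0,3],"spin":0},{"gripper":50,"linear":[0,0,0],"spin":0}]'
python3 -m inch '[{"gripper":8,"linear":[0,0,0],"spin":0},{"gripper":8,"linear":[0,0,0],"spin":0},{"gripper":8,"linear":[0,0,0],"spin":0},{"gripper":8,"linear":[0,0,0],"spin":0},{"gripper":8,"linear":[0,0,0],"spin":0},{"gripper":8,"linear":[0,0,0],"spin":0}]'
```

```text
t: 4.65
position: [0.4674, -0.2898, -0.0336]
ee_rot: [[0.99, -0.139, -0.001], [-0.139, -0.99, 0.001], [-0.001, -0.001, -1.0]]
wrist_force: [-0.5, -0.4, 0.1]
finger_gap: 0.0494
grasp_force: 0.0
t: 5.25
position: [0.4679, -0.2903, -0.0327]
ee_rot: [[0.99, -0.139, 0.001], [-0.139, -0.99, -0.0], [0.001, 0.0, -1.0]]
wrist_force: [-1.0, 0.7, 3.6]
finger_gap: 0.012
grasp_force: 60.3
```

Gripped at 60 N. The spatula's underside height is the reported z plus 0.033. Lifting and moving on.

```bash
python3 -m inch '[{"gripper":8,"linear":[0,0,-5],"spin":0},{"gripper":8,"linear":[0,0,-15],"spin":0},{"gripper":8,"linear":[0,0,-25],"spin":0},{"gripper":8,"linear":[0,0,-25],"spin":0},{"gripper":8,"linear":[0,0,-25],"spin":0},{"gripper":8,"linear":[0,0,-15],"spin":0},{"gripper":8,"linear":[0,0,0],"spin":0}]'
python3 -c "
from h import *
go(.382,.121,.077,11)"
```

```text
t: 5.95
position: [0.4689, -0.2912, 0.0792]
ee_rot: [[0.99, -0.139, 0.003], [-0.139, -0.99, -0.003], [0.004, 0.003, -1.0]]
wrist_force: [0.0, -0.1, -0.3]
finger_gap: 0.0122
grasp_force: 59.8
lin [-143.3 -396.2    0.7] spin -2.37 | pos [ 0.4689 -0.2912  0.0792] yaw -7.97 t 5.95
```

```bash
python3 -m inch '[{"gripper":8,"linear":[-7,-20,0],"spin":0},{"gripper":8,"linear":[-16,-44,0],"spin":0},{"gripper":8,"linear":[-16,-44,0],"spin":0},{"gripper":8,"linear":[-16,-44,0],"spin":0},{"gripper":8,"linear":[-16,-44,0],"spin":0},{"gripper":8,"linear":[-16,-44,0],"spin":0},{"gripper":8,"linear":[-16,-44,0],"spin":0},{"gripper":8,"linear":[-16,-44,0],"spin":0}]'
python3 -m inch '[{"gripper":8,"linear":[-16,-44,0],"spin":0},{"gripper":8,"linear":[-8.3,-24.2,0],"spin":0},{"gripper":8,"linear":[0,0,0],"spin":-1},{"gripper":8,"linear":[0,0,0],"spin":-1},{"gripper":8,"linear":[0,0,0],"spin":-0.37},{"gripper":8,"linear":[0,0,0],"spin":0}]'
python3 - <<'E'
from h import *
go(.382,.121,.077,11)
p,d=snapshot("top"); C=cloud("top",d); np.save("pics/t3.npy",C)
q,e=snapshot("scene"); D=cloud("scene",e)
crop("pics/c3.png",np.hstack([p[150:300,220:350],q[170:320,210:340]]),0,0,260,150,3)
for A,n in((C,"top"),(D,"scene")):
    c=A.reshape(-1,3); Q=c[(abs(c[:,0]-.46)<.05)&(abs(c[:,1]-.135)<.04)&(c[:,2]>.06)&(c[:,2]<.16)]
    print(n,len(Q))
    for x in np.arange(.42,.51,.01):
        k=Q[abs(Q[:,0]-x)<.005]
        if len(k)>2: print(x.round(3),len(k),'y',k[:,1].min().round(4),k[:,1].max().round(4),'z',np.median(k[:,2]).round(4))
E
```

```text
t: 6.75
position: [0.3937, 0.0529, 0.076]
ee_rot: [[0.99, -0.14, -0.002], [-0.14, -0.99, 0.0], [-0.002, -0.0, -1.0]]
wrist_force: [0.5, -0.6, 0.1]
finger_gap: 0.0122
grasp_force: 59.8
t: 7.35
position: [0.3798, 0.1223, 0.076]
ee_rot: [[0.982, 0.191, -0.002], [0.191, -0.982, -0.0], [-0.002, -0.0, -1.0]]
wrist_force: [0.1, -0.1, -0.5]
finger_gap: 0.0121
grasp_force: 59.8
lin [ 2.   1.7 -1. ] spin 0.0 | pos [0.3798 0.1223 0.076 ] yaw 11.02 t 7.35
top 141
0.45 29 y 0.126 0.1469 z 0.1091
0.46 49 y 0.1265 0.1497 z 0.1092
0.47 39 y 0.1291 0.1499 z 0.11
0.48 24 y 0.1318 0.1526 z 0.1093
scene 105
0.42 12 y 0.1239 0.1356 z 0.1207
0.43 9 y 0.1249 0.1403 z 0.1135
0.44 16 y 0.1224 0.1418 z 0.1115
0.45 14 y 0.1238 0.1458 z 0.1115
0.46 16 y 0.1265 0.1484 z 0.1112
0.47 17 y 0.1255 0.1472 z 0.1119
0.48 10 y 0.1281 0.1474 z 0.112
```

View pics/c3.png

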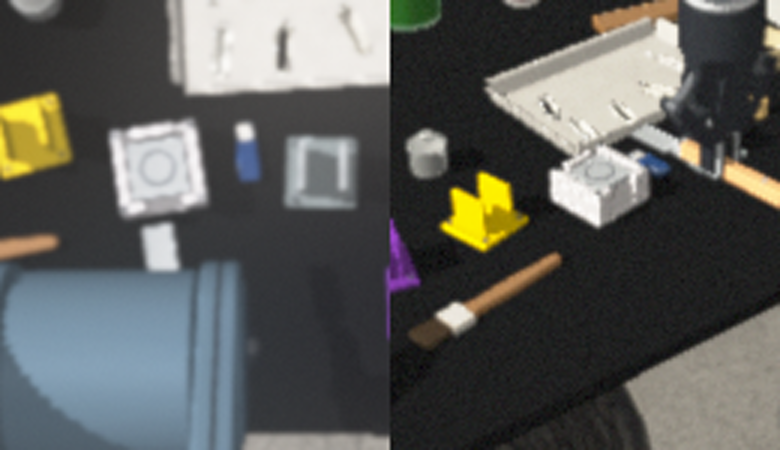

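The blade at crop (160,245) is lined up below the nest's open slot at crop (158,210), and it is level. Next I'll get its offset in the nest frame.

```bash
python3 - <<'E'
from h import *
C=np.load("pics/t3.npy"); c=C.reshape(-1,3)
def yawrect(Q,nm):
    (x,s,a)=cv2.minAreaRect((Q[:,:2]*1000).astype(np.float32)); print(nm,len(Q),np.round(x,1),np.round(s,1),round(a,1))
N=c[(abs(c[:,0]-.539)<.05)&(abs(c[:,1]-.151)<.05)&(c[:,2]>.025)&(c[:,2]<.05)]; yawrect(N,"nest")
B=c[(abs(c[:,0]-.46)<.05)&(abs(c[:,1]-.135)<.04)&(c[:,2]>.10)&(c[:,2]<.12)]; yawrect(B,"blade")
a=np.radians(11); R=np.array([[np.cos(a),np.sin(a)],[-np.sin(a),np.cos(a)]])
b=(B[:,:2]-[.5388,.1514])@R.T; print('blade in nest frame',b.min(0),b.max(0),np.sort(b[:,0])[-6:])
P=c[(abs(c[:,0]-.539)<.02)&(abs(c[:,1]-.151)<.02)]; print('plate z',np.median(P[:,2]))
go(.382,.121,.077,11)
E
```

```text
nest 668 [538.3 151.2] [70.2 70.1] 10.8
blade 141 [463.8 138.7] [34.3 21.6] 11.4
blade in nest frame [-0.09310523 -0.00906107] [-0.0588988   0.01273722] [-0.0601575  -0.05994556 -0.05977139 -0.05936474 -0.05934063 -0.0588988 ]
plate z 0.033198380814805833
lin [ 1.7  1.5 -0.8] spin -0.01 | pos [0.3801 0.1221 0.0762] yaw 10.88 t 7.45
```

```bash
python3 -m inch '[{"gripper":8,"linear":[0,1.8,10],"spin":0},{"gripper":8,"linear":[0,0,25],"spin":0},{"gripper":8,"linear":[0,0,25],"spin":0},{"gripper":8,"linear":[0,0,20],"spin":0},{"gripper":8,"linear":[0,0,14.5],"spin":0},{"gripper":8,"linear":[0,0,0],"spin":0},{"gripper":8,"linear":[0,0,0],"spin":0}]'
python3 - <<'E'
from h import *
a=np.radians(11);x=-.162-0+.0;o=np.array([.5388,.1514])
s=sense();b=s['position'][:2]-o;print('tool in nest',b@[np.cos(a),np.sin(a)],b@[-np.sin(a),np.cos(a)],s['position'][2])
c=cloud("top",snapshot("top")[1]).reshape(-1,3); B=c[(c[:,2]<.022)&(c[:,2]>.009)]; n=(B[:,:2]-o)@np.array([[np.cos(a),-np.sin(a)],[np.sin(a),np.cos(a)]]); n=n[(n[:,0]>-.1)&(n[:,0]<-.04)&(abs(n[:,1])<.03)]; print(len(n),n.min(0),n.max(0))
E
```

```text
t: 8.15
position: [0.3807, 0.1202, -0.0179]
ee_rot: [[0.982, 0.19, -0.001], [0.19, -0.982, -0.0], [-0.001, -0.0, -1.0]]
wrist_force: [0.6, 0.1, -0.2]
finger_gap: 0.0122
grasp_force: 59.8
tool in nest -0.1611552914595758 -0.00047529444772578464 -0.017944033859320974
131 [-0.09715873 -0.01147935] [-0.05861975  0.01044364]
```

Centred to 0.5 mm, with the tip at nest x = -58 mm. Inserting 76 mm.

```bash
python3 -m inch '[{"gripper":8,"linear":[6,-0.4,0],"spin":0},{"gripper":8,"linear":[12,0,0],"spin":0},{"gripper":8,"linear":[12,0,0],"spin":0},{"gripper":8,"linear":[0,0,0],"spin":0}]'
python3 -m inch '[{"gripper":8,"linear":[12,0,0],"spin":0},{"gripper":8,"linear":[12,0,0],"spin":0},{"gripper":8,"linear":[12,0,0],"spin":0},{"gripper":8,"linear":[7,0,0],"spin":0},{"gripper":8,"linear":[3,0,0],"spin":0},{"gripper":8,"linear":[0,0,0],"spin":0}]'
```

```text
t: 8.6
position: [0.4141, 0.1267, -0.0169]
ee_rot: [[0.982, 0.191, 0.004], [0.191, -0.982, 0.0], [0.004, 0.001, -1.0]]
wrist_force: [-0.5, -0.6, -0.5]
finger_gap: 0.0125
grasp_force: 59.8
t: 9.2
position: [0.4559, 0.1353, -0.0177]
ee_rot: [[0.982, 0.191, -0.0], [0.191, -0.982, -0.0], [-0.0, -0.0, -1.0]]
wrist_force: [-0.7, -0.1, -1.0]
finger_gap: 0.0123
grasp_force: 59.8
```

```bash
python3 -m inch '[{"gripper":8,"linear":[0,0,-4],"spin":0},{"gripper":8,"linear":[0,0,-3],"spin":0},{"gripper":8,"linear":[0,0,-2],"spin":0},{"gripper":8,"linear":[0,0,-2],"spin":0},{"gripper":8,"linear":[0,0,-3],"spin":0},{"gripper":8,"linear":[0,0,-4],"spin":0},{"gripper":8,"linear":[0,0,-5],"spin":0},{"gripper":8,"linear":[0,0,-5],"spin":0}]'
python3 -m inch '[{"gripper":8,"linear":[0,0,-5],"spin":0},{"gripper":8,"linear":[0,0,-5],"spin":0},{"gripper":8,"linear":[0,0,-5],"spin":0},{"gripper":8,"linear":[0,0,-4],"spin":0},{"gripper":8,"linear":[0,0,-2],"spin":0},{"gripper":8,"linear":[0,0,0],"spin":0},{"gripper":8,"linear":[0,0,0],"spin":0},{"gripper":8,"linear":[0,0,0],"spin":0}]'
python3 - <<'E'
from h import *
go(.4542,.0115,.037,0.8)
p,d=snapshot("top"); C=cloud("top",d); q,e=snapshot("scene")
crop("pics/c4.png",np.hstack([p[150:280,220:350],q[150:280,230:360]]),0,0,260,130,3)
c=C.reshape(-1,3); B=c[(abs(c[:,0]-.54)<.06)&(abs(c[:,1]-.15)<.06)&(c[:,2]>.06)&(c[:,2]<.09)]
x,s,a=cv2.minAreaRect((B[:,:2]*1000).astype(np.float32)); print(len(B),x,s,a)
P=np.c_[B[:,:2]-B[:,:2].mean(0),np.ones(len(B))]; print('plane',np.linalg.lstsq(P,B[:,2],rcond=None)[0])
E
```

```text
t: 10.0
position: [0.4556, 0.1352, 0.0109]
ee_rot: [[0.982, 0.191, 0.0], [0.191, -0.982, -0.0], [0.0, 0.0, -1.0]]
wrist_force: [0.6, 0.5, -0.7]
finger_gap: 0.012
grasp_force: 59.8
t: 10.8
position: [0.4554, 0.1352, 0.0312]
ee_rot: [[0.982, 0.19, -0.001], [0.19, -0.982, -0.0], [-0.001, -0.0, -1.0]]
wrist_force: [0.4, -0.3, -0.4]
finger_gap: 0.0123
grasp_force: 59.8
lin [-24.7 121.2  -5.8] spin 1.27 | pos [0.4554 0.1352 0.0312] yaw 10.98 t 10.8
0 (0.0, 0.0) (0.0, 0.0) 0.0
plane [0. 0. 0.]<stdin>:7: RuntimeWarning: Mean of empty slice.
  ret = um.true_divide(
```

View pics/c4.png

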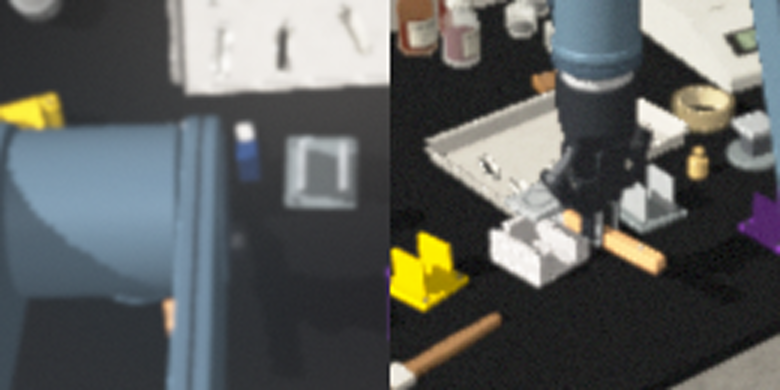

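The plate rides on the blade, scene crop (540,198). The nest is empty. Next I'll refine the fork position and carry.

```bash
python3 - <<'E'
from h import *
c=np.concatenate([cloud("top",snapshot("top")[1]).reshape(-1,3) for _ in range(4)]+[cloud("top",np.load("pics/top0.npy")).reshape(-1,3)])
F=c[(abs(c[:,0]-.541)<.04)&(abs(c[:,1]-.013)<.04)&(c[:,2]>.038)&(c[:,2]<.06)]
for sgn,nm in((F[:,1]>.013,"L"),(F[:,1]<.013,"R")):
    q=F[sgn]; print(nm,len(q),q[:,1].min(),q[:,1].max(),np.median(q[:,1]),q[:,0].min(),q[:,0].max(),'slope deg',np.degrees(np.polyfit(q[:,0],q[:,1],1)[0]))
B=c[(abs(c[:,0]-.541)<.04)&(abs(c[:,1]-.013)<.04)&(c[:,2]>.003)&(c[:,2]<.01)]
print('foot',cv2.minAreaRect((B[:,:2]*1000).astype(np.float32)))
s=cloud("scene",snapshot("scene")[1]).reshape(-1,3); P=s[(abs(s[:,0]-.54)<.04)&(abs(s[:,1]-.15)<.04)&(s[:,2]>.055)&(s[:,2]<.09)]
A=np.c_[P[:,:2]-P[:,:2].mean(0),np.ones(len(P))]; print(len(P),P.min(0),P.max(0),np.linalg.lstsq(A,P[:,2],rcond=None)[0])
go(.4565,.012,.032,0.8)
E
```

```text
L 171 0.02786846300725248 0.032960577454275226 0.030462119060792003 0.5224920894997688 0.5613168868191436 slope deg -0.28490679988036016
R 188 -0.007123995846044874 -0.0017305783906084425 -0.004387901616310967 0.5216145792401621 0.5622697765136033 slope deg -1.085529115962691
foot ((540.9230346679688, 12.758481979370117), (78.86160278320312, 78.61004638671875), 89.30517578125)
171 [0.50164906 0.12899092 0.06437717] [0.56429854 0.17779024 0.07804357] [ 0.07605622 -0.00400524  0.07359284]
lin [-22.6 121.2  -0.7] spin 1.27 | pos [0.4556 0.1352 0.0313] yaw 10.98 t 11.15
```

```bash
python3 -m inch '[{"gripper":8,"linear":[-0.7,3.9,0],"spin":0},{"gripper":8,"linear":[-1.5,7.9,0],"spin":0},{"gripper":8,"linear":[-2.2,11.8,0],"spin":0},{"gripper":8,"linear":[-2.5,13.8,0],"spin":0},{"gripper":8,"linear":[-2.7,14.7,0],"spin":0},{"gripper":8,"linear":[-2.7,14.7,0],"spin":0},{"gripper":8,"linear":[-2.7,14.7,0],"spin":0},{"gripper":8,"linear":[-2.5,13.8,0],"spin":0}]'
python3 -m inch '[{"gripper":8,"linear":[-2.2,11.8,0],"spin":0},{"gripper":8,"linear":[-1.5,7.9,0],"spin":0},{"gripper":8,"linear":[-0.8,4.3,0],"spin":0},{"gripper":8,"linear":[0,0,0],"spin":0.2},{"gripper":8,"linear":[0,0,0],"spin":0.4},{"gripper":8,"linear":[0,0,0],"spin":0.46},{"gripper":8,"linear":[0,0,0],"spin":0.3},{"gripper":8,"linear":[0,0,0],"spin":0.1}]'
python3 -m inch '[{"gripper":8,"linear":[0,0,0],"spin":0},{"gripper":8,"linear":[0,0,0],"spin":0}]'
cat > pl.py <<'E'
from h import *
go(.4568,.0140,.0315,-0.7)
p,d=snapshot("top"); q,e=snapshot("scene")
crop("pics/c5.png",np.hstack([p[150:280,260:390],q[150:280,270:400]]),0,0,260,130,3)
for n,D in(("top",d),("scene",e)):
    s=cloud(n,D).reshape(-1,3); P=s[(abs(s[:,0]-.542)<.06)&(abs(s[:,1]-.013)<.05)&(s[:,2]>.060)&(s[:,2]<.09)]; print(n,len(P))
    if len(P)>9:
        A=np.c_[P[:,:2]-P[:,:2].mean(0),np.ones(len(P))]; print(P.min(0),P.max(0),np.linalg.lstsq(A,P[:,2],rcond=None)[0],cv2.minAreaRect((P[:,:2]*1000).astype(np.float32)))
E
python3 pl.py
```

```text
t: 11.95
position: [0.4565, 0.0367, 0.0314]
ee_rot: [[0.982, 0.19, 0.0], [0.19, -0.982, -0.0], [0.0, 0.0, -1.0]]
wrist_force: [0.1, -0.2, -1.2]
finger_gap: 0.0123
grasp_force: 59.8
t: 12.75
position: [0.4566, 0.0145, 0.0314]
ee_rot: [[1.0, -0.013, -0.0], [-0.013, -1.0, 0.0], [-0.0, -0.0, -1.0]]
wrist_force: [-0.4, 1.6, -1.1]
finger_gap: 0.012
grasp_force: 59.7
t: 12.95
position: [0.4567, 0.0142, 0.0314]
ee_rot: [[1.0, -0.011, -0.0], [-0.011, -1.0, 0.0], [-0.0, -0.0, -1.0]]
wrist_force: [1.1, 0.1, -0.5]
finger_gap: 0.0121
grasp_force: 59.7
lin [ 0.1  0.2 -0.1] spin 0.01 | pos [0.4567 0.0142 0.0314] yaw -0.65 t 12.95
top 0
scene 146
[ 0.48228387 -0.00250442  0.06537883] [0.56409997 0.03639362 0.07984344] [ 0.0286435  -0.03645917  0.07380355] ((523.7703247070312, 19.178306579589844), (37.95641326904297, 82.42024230957031), 86.13813781738281)
```

View pics/c5.png

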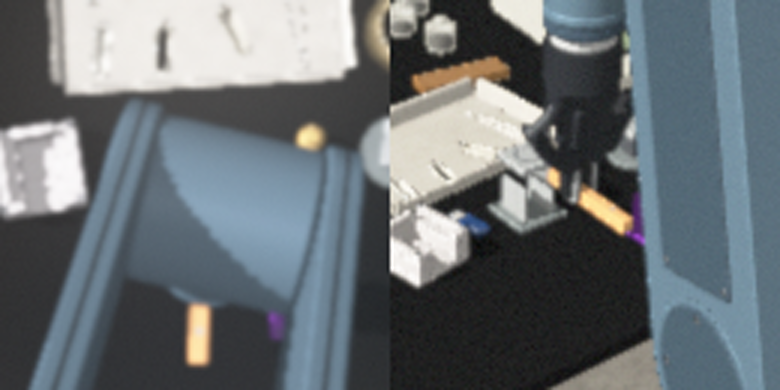

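The plate is over the fork, scene crop (525,160), centre about (0.540, 0.012), and level. Lowering.

```bash
python3 -m inch '[{"gripper":8,"linear":[0,0,3],"spin":0},{"gripper":8,"linear":[0,0,5],"spin":0},{"gripper":8,"linear":[0,0,5],"spin":0},{"gripper":8,"linear":[0,0,4],"spin":0},{"gripper":8,"linear":[0,0,2],"spin":0},{"gripper":8,"linear":[0,0,2],"spin":0},{"gripper":8,"linear":[0,0,2],"spin":0},{"gripper":8,"linear":[0,0,3],"spin":0}]'
python3 -m inch '[{"gripper":8,"linear":[0,0,3],"spin":0},{"gripper":8,"linear":[0,0,2],"spin":0},{"gripper":8,"linear":[0,0,0],"spin":0},{"gripper":8,"linear":[0,0,0],"spin":0}]'
python3 - <<'E'
from h import *
s=cloud("scene",snapshot("scene")[1]).reshape(-1,3)
P=s[(abs(s[:,0]-.542)<.03)&(abs(s[:,1]-.013)<.03)&(s[:,2]>.047)&(s[:,2]<.07)]; print(len(P),P.min(0),P.max(0),np.median(P,0))
E
```

```text
t: 13.85
position: [0.457, 0.0139, 0.0054]
ee_rot: [[1.0, -0.012, 0.001], [-0.012, -1.0, -0.0], [0.001, 0.0, -1.0]]
wrist_force: [0.1, 0.4, -1.4]
finger_gap: 0.0121
grasp_force: 59.8
t: 14.25
position: [0.4568, 0.0139, 0.0004]
ee_rot: [[1.0, -0.012, -0.0], [-0.012, -1.0, 0.0], [-0.0, -0.0, -1.0]]
wrist_force: [-0.9, 0.4, -0.7]
finger_gap: 0.0126
grasp_force: 59.8
91 [ 0.51395249 -0.01025652  0.04734832] [0.5651312  0.03802818 0.05724376] [0.53925569 0.02448172 0.05353   ]
```

The plate is on the fork with its top at 53 mm. Drawing the blade out.

```bash
python3 -m inch '[{"gripper":8,"linear":[-5,0,0],"spin":0},{"gripper":8,"linear":[-10,0,0],"spin":0},{"gripper":8,"linear":[-12,0,0],"spin":0},{"gripper":8,"linear":[-15,0,0],"spin":0},{"gripper":8,"linear":[-15,0,0],"spin":0},{"gripper":8,"linear":[-13,0,0],"spin":0},{"gripper":8,"linear":[0,0,0],"spin":0},{"gripper":8,"linear":[0,0,0],"spin":0}]'
python3 -m inch '[{"gripper":8,"linear":[0,0,-15],"spin":0},{"gripper":8,"linear":[0,0,-30],"spin":0},{"gripper":8,"linear":[0,0,-30],"spin":0},{"gripper":8,"linear":[0,0,-15],"spin":0},{"gripper":8,"linear":[0,0,0],"spin":0}]'
python3 - <<'E'
from h import *
c=cloud("top",snapshot("top")[1]).reshape(-1,3)
P=c[(abs(c[:,0]-.542)<.035)&(abs(c[:,1]-.013)<.035)&(c[:,2]>.043)&(c[:,2]<.065)]; print(len(P),cv2.minAreaRect((P[:,:2]*1000).astype(np.float32)),np.median(P[:,2]))
go(.468,-.29,.09,-8)
E
```

```text
t: 15.1
position: [0.387, 0.0146, 0.0007]
ee_rot: [[1.0, -0.013, 0.001], [-0.013, -1.0, -0.0], [0.001, 0.0, -1.0]]
wrist_force: [-0.1, 0.3, -0.4]
finger_gap: 0.0123
grasp_force: 59.8
t: 15.6
position: [0.3896, 0.0141, 0.0926]
ee_rot: [[1.0, -0.012, 0.006], [-0.012, -1.0, -0.001], [0.006, 0.001, -1.0]]
wrist_force: [-0.3, 0.3, -1.2]
finger_gap: 0.0123
grasp_force: 59.8
374 ((540.087890625, 13.257286071777344), (47.89167022705078, 48.18711471557617), 88.19156646728516) 0.05205740175107907
lin [ 83.4 303.5   1.7] spin 0.91 | pos [0.3883 0.0145 0.0912] yaw -0.69 t 15.65
```

```bash
python3 -m inch '[{"gripper":8,"linear":[10,38,0],"spin":0},{"gripper":8,"linear":[10,38,0],"spin":0},{"gripper":8,"linear":[10,38,0],"spin":0},{"gripper":8,"linear":[10,38,0],"spin":0},{"gripper":8,"linear":[11,38,0],"spin":0},{"gripper":8,"linear":[11,38,0],"spin":0},{"gripper":8,"linear":[11,38,0],"spin":0},{"gripper":8,"linear":[10,37,0],"spin":0}]'
python3 -m inch '[{"gripper":8,"linear":[0,0,20],"spin":0.9},{"gripper":8,"linear":[0,0,30],"spin":0},{"gripper":8,"linear":[0,0,30],"spin":0},{"gripper":8,"linear":[0,0,22],"spin":0},{"gripper":8,"linear":[0,0,10],"spin":0},{"gripper":8,"linear":[0,0,5],"spin":0},{"gripper":8,"linear":[0,0,0],"spin":0},{"gripper":8,"linear":[0,0,0],"spin":0}]'
python3 -c "
from h import *
go(.468,-.29,-.0325,-8)"
```

```text
t: 16.45
position: [0.4658, -0.2905, 0.0883]
ee_rot: [[1.0, -0.013, -0.002], [-0.013, -1.0, 0.002], [-0.002, -0.002, -1.0]]
wrist_force: [0.7, 0.3, -0.0]
finger_gap: 0.0117
grasp_force: 59.8
t: 17.25
position: [0.4667, -0.2897, -0.0259]
ee_rot: [[0.991, -0.137, 0.001], [-0.137, -0.991, -0.001], [0.001, 0.001, -1.0]]
wrist_force: [0.4, -0.4, 0.2]
finger_gap: 0.0124
grasp_force: 59.8
lin [1.3 0.1 6.6] spin 0.01 | pos [ 0.4667 -0.2897 -0.0259] yaw -7.89 t 17.25
```

```bash
python3 -m inch '[{"gripper":8,"linear":[0,0,3],"spin":0},{"gripper":8,"linear":[0,0,2],"spin":0},{"gripper":8,"linear":[0,0,1.4],"spin":0},{"gripper":8,"linear":[0,0,0],"spin":0},{"gripper":50,"linear":[0,0,0],"spin":0},{"gripper":50,"linear":[0,0,0],"spin":0},{"gripper":50,"linear":[0,0,0],"spin":0},{"gripper":50,"linear":[0,0,0],"spin":0}]'
python3 -m inch '[{"gripper":50,"linear":[0,0,0],"spin":0},{"gripper":50,"linear":[0,0,-10],"spin":0},{"gripper":50,"linear":[0,0,-30],"spin":0},{"gripper":50,"linear":[0,0,-40],"spin":0},{"gripper":50,"linear":[0,0,-40],"spin":0},{"gripper":65,"linear":[0,0,-15],"spin":0},{"gripper":65,"linear":[0,0,0],"spin":0}]'
python3 - <<'E'
from h import *
go(.5401,.0133,.09,-1.8)
c=cloud("top",snapshot("top")[1]).reshape(-1,3)
H=c[(c[:,0]>.37)&(c[:,0]<.6)&(abs(c[:,1]+.29)<.04)&(c[:,2]>.0)&(c[:,2]<.03)]
for x in np.arange(.4,.59,.02):
    k=H[(abs(H[:,0]-x)<.006)&(abs(H[:,1]+.29+(x-.468)*.14)<.006)]; print(x.round(2),len(k),np.median(k[:,2]).round(4) if len(k) else '')
E
```

```text
t: 18.05
position: [0.4661, -0.2892, -0.033]
ee_rot: [[0.991, -0.137, 0.0], [-0.137, -0.991, -0.0], [0.0, 0.0, -1.0]]
wrist_force: [0.5, -0.5, 0.1]
finger_gap: 0.05
grasp_force: 0.0
t: 18.75
position: [0.4678, -0.2908, 0.1058]
ee_rot: [[0.991, -0.137, 0.005], [-0.137, -0.991, -0.005], [0.006, 0.004, -1.0]]
wrist_force: [-0.8, -0.3, 0.0]
finger_gap: 0.065
grasp_force: 0.0
lin [  29.8 -311.2   14.7] spin -0.76 | pos [ 0.4678 -0.2908  0.1058] yaw -7.89 t 18.75
0.4 23 0.0132
0.42 22 0.0127
0.44 21 0.013
0.46 24 0.0135
0.48 10 0.0137
0.5 3 0.0139
0.52 13 0.0017
0.54 16 0.0014
0.56 17 0.0011
0.58 4 0.0007
```

The spatula lies flat (handle top 13 mm, blade about 1 mm). Now fetching the plate from the fork.

```bash
python3 -m inch '[{"gripper":68,"linear":[3.7,-39,0],"spin":0},{"gripper":68,"linear":[3.7,-39,0],"spin":0},{"gripper":68,"linear":[3.7,-39,0],"spin":0},{"gripper":68,"linear":[3.7,-39,0],"spin":0},{"gripper":68,"linear":[3.7,-39,0],"spin":0},{"gripper":68,"linear":[3.7,-39,0],"spin":0},{"gripper":68,"linear":[3.7,-39,0],"spin":0},{"gripper":68,"linear":[3.7,-38.2,0],"spin":0}]'
python3 -m inch '[{"gripper":68,"linear":[0,0,10],"spin":-0.76},{"gripper":68,"linear":[0,0,20],"spin":0},{"gripper":68,"linear":[0,0,20],"spin":0},{"gripper":68,"linear":[0,0,5],"spin":0},{"gripper":68,"linear":[0,0,0],"spin":0}]'
python3 -c "
from h import *
go(.5401,.0133,-.008,-1.8)"
```

```text
t: 19.6
position: [0.5369, 0.0169, 0.1002]
ee_rot: [[0.991, -0.137, -0.003], [-0.137, -0.991, 0.001], [-0.003, -0.0, -1.0]]
wrist_force: [1.0, 0.0, -0.1]
finger_gap: 0.0682
grasp_force: 0.0
t: 20.1
position: [0.5364, 0.0152, 0.0452]
ee_rot: [[0.999, -0.032, -0.004], [-0.032, -0.999, 0.001], [-0.004, -0.001, -1.0]]
wrist_force: [-0.4, -0.3, 0.6]
finger_gap: 0.0677
grasp_force: 0.0
lin [ 4.   1.8 53.1] spin -0.0 | pos [0.5364 0.0152 0.0452] yaw -1.83 t 20.1
```

```bash
python3 -m inch '[{"gripper":68,"linear":[4,1.8,10],"spin":0},{"gripper":68,"linear":[0,0,15],"spin":0},{"gripper":68,"linear":[0,0,15],"spin":0},{"gripper":68,"linear":[0,0,9],"spin":0},{"gripper":68,"linear":[0,0,4],"spin":0},{"gripper":68,"linear":[0,0,0],"spin":0}]'
python3 -m inch '[{"gripper":55,"linear":[0,0,0],"spin":0},{"gripper":55,"linear":[0,0,0],"spin":0},{"gripper":42,"linear":[0,0,0],"spin":0},{"gripper":42,"linear":[0,0,0],"spin":0},{"gripper":42,"linear":[0,0,0],"spin":0},{"gripper":42,"linear":[0,0,0],"spin":0},{"gripper":42,"linear":[0,0,0],"spin":0}]'
python3 -c "
from h import *
go(.5401,.0133,-.008,-1.8)"
```

```text
t: 20.7
position: [0.5421, 0.0129, -0.0062]
ee_rot: [[0.999, -0.032, -0.0], [-0.032, -0.999, 0.0], [-0.0, -0.0, -1.0]]
wrist_force: [-0.1, 0.1, 0.8]
finger_gap: 0.068
grasp_force: 0.0
t: 21.4
position: [0.5428, 0.013, -0.005]
ee_rot: [[0.999, -0.032, 0.002], [-0.032, -0.999, -0.0], [0.002, 0.0, -1.0]]
wrist_force: [-1.5, 0.3, 5.7]
finger_gap: 0.0467
grasp_force: 61.7
lin [-2.7 -0.2  3. ] spin -0.0 | pos [ 0.5428  0.013  -0.005 ] yaw -1.81 t 21.4
```

```bash
python3 -m inch '[{"gripper":42,"linear":[0,0,-4],"spin":0},{"gripper":42,"linear":[0,0,-8],"spin":0},{"gripper":42,"linear":[0,0,-14],"spin":0},{"gripper":42,"linear":[0,0,-14],"spin":0},{"gripper":42,"linear":[0,0,-12],"spin":0},{"gripper":42,"linear":[0,0,-8],"spin":0},{"gripper":42,"linear":[0,0,0],"spin":0}]'
python3 - <<'E'
from h import *
for k in range(3):
    c=cloud("top",snapshot("top")[1]).reshape(-1,3)
    P=c[(abs(c[:,0]-.563)<.035)&(abs(c[:,1]+.157)<.035)&(c[:,2]>.036)&(c[:,2]<.06)]; print(len(P),cv2.minAreaRect((P[:,:2]*1000).astype(np.float32)))
go(.566,-.1575,.055,-5.6)
E
```

```text
t: 22.1
position: [0.543, 0.0129, 0.0554]
ee_rot: [[0.999, -0.032, 0.002], [-0.032, -0.999, -0.0], [0.002, 0.0, -1.0]]
wrist_force: [0.4, -0.4, 0.4]
finger_gap: 0.0466
grasp_force: 61.6
258 ((563.2117919921875, -157.47341918945312), (40.04322052001953, 40.308284759521484), 83.57041931152344)
259 ((563.1921997070312, -157.34671020507812), (40.076534271240234, 39.66815948486328), 85.69163513183594)
259 ((563.2119750976562, -157.33651733398438), (41.13246154785156, 40.20026397705078), 84.28203582763672)
lin [ 29.8 169.8  -1.5] spin 0.47 | pos [0.5416 0.0131 0.0536] yaw -1.82 t 22.25
```

```bash
python3 -m inch '[{"gripper":42,"linear":[3,17,0],"spin":0},{"gripper":42,"linear":[6,34,0],"spin":0},{"gripper":42,"linear":[6,35,0],"spin":0},{"gripper":42,"linear":[6,35,0],"spin":0},{"gripper":42,"linear":[5.5,32,0],"spin":0},{"gripper":42,"linear":[2.8,16.6,0],"spin":0.2},{"gripper":42,"linear":[0,0,0],"spin":0.27},{"gripper":42,"linear":[0,0,0],"spin":0}]'
python3 - <<'E'
from h import *
go(.5655,-.1575,.0,-5.5)
for n in("top","scene"):
    p,d=snapshot(n); c=cloud(n,d).reshape(-1,3); P=c[(abs(c[:,0]-.563)<.045)&(abs(c[:,1]+.157)<.026)&(c[:,2]>.095)&(c[:,2]<.12)]; print(n,len(P))
    if len(P)>20: print(P.min(0),P.max(0),np.percentile(P[:,0],[2,98]),cv2.minAreaRect((P[:,:2]*1000).astype(np.float32)))
    if n=="scene": crop("pics/c6.png",p,300,130,430,230,4)
E
```

```text
t: 23.05
position: [0.5654, -0.1573, 0.0532]
ee_rot: [[0.995, -0.1, -0.002], [-0.1, -0.995, 0.001], [-0.002, -0.001, -1.0]]
wrist_force: [-0.3, -0.0, -1.0]
finger_gap: 0.0471
grasp_force: 61.6
lin [ 0.2  0.2 53.2] spin -0.03 | pos [ 0.5654 -0.1573  0.0532] yaw -5.72 t 23.05
top 13
scene 9
```

View pics/c6.png

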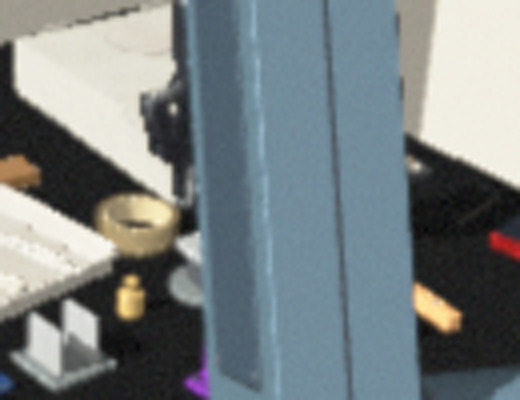

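The arm hides the plate in this view: only the fork (now empty) at (62,345) and the pillar foot edge at (190,285) show. The grip force still holds and the tolerance is 7 mm, so I'm lowering with the force watched.

```bash
python3 -m inch '[{"gripper":42,"linear":[0,0,10],"spin":0},{"gripper":42,"linear":[0,0,15],"spin":0},{"gripper":42,"linear":[0,0,14],"spin":0},{"gripper":42,"linear":[0,0,8],"spin":0},{"gripper":42,"linear":[0,0,4],"spin":0},{"gripper":42,"linear":[0,0,2],"spin":0},{"gripper":42,"linear":[0,0,0],"spin":0},{"gripper":42,"linear":[0,0,0],"spin":0}]'
python3 -m inch '[{"gripper":42,"linear":[0,0,2],"spin":0},{"gripper":42,"linear":[0,0,1],"spin":0},{"gripper":42,"linear":[0,0,1],"spin":0},{"gripper":42,"linear":[0,0,0],"spin":0},{"gripper":42,"linear":[0,0,0],"spin":0}]'
```

```text
t: 23.95
position: [0.5664, -0.1576, 0.0015]
ee_rot: [[0.995, -0.097, 0.001], [-0.097, -0.995, -0.0], [0.001, 0.0, -1.0]]
wrist_force: [-0.4, 0.2, 0.7]
finger_gap: 0.0464
grasp_force: 61.6
t: 24.45
position: [0.566, -0.1574, -0.003]
ee_rot: [[0.995, -0.097, -0.0], [-0.097, -0.995, 0.0], [-0.0, -0.0, -1.0]]
wrist_force: [-0.6, -0.1, -0.3]
finger_gap: 0.0466
grasp_force: 61.6
```

```bash
python3 -m inch '[{"gripper":42,"linear":[0,0,1],"spin":0},{"gripper":42,"linear":[0,0,0.7],"spin":0},{"gripper":42,"linear":[0,0,0],"spin":0},{"gripper":42,"linear":[0,0,0],"spin":0}]'
python3 -m inch '[{"gripper":42,"linear":[0,0,0.8],"spin":0},{"gripper":42,"linear":[0,0,0],"spin":0},{"gripper":42,"linear":[0,0,0],"spin":0}]'
```

```text
t: 24.85
position: [0.566, -0.1574, -0.0047]
ee_rot: [[0.995, -0.097, -0.0], [-0.097, -0.995, 0.0], [-0.0, -0.0, -1.0]]
wrist_force: [0.1, -0.5, -1.8]
finger_gap: 0.0461
grasp_force: 61.6
t: 25.15
position: [0.5661, -0.1575, -0.005]
ee_rot: [[0.995, -0.097, 0.0], [-0.097, -0.995, -0.0], [0.0, 0.0, -1.0]]
wrist_force: [-2.3, 0.6, 5.3]
finger_gap: 0.0467
grasp_force: 62.1
```

Contact (5 N up). Releasing, backing off, and checking.

```bash
python3 -m inch '[{"gripper":55,"linear":[0,0,0],"spin":0},{"gripper":65,"linear":[0,0,0],"spin":0},{"gripper":65,"linear":[0,0,0],"spin":0},{"gripper":65,"linear":[0,0,0],"spin":0},{"gripper":65,"linear":[0,0,-10],"spin":0},{"gripper":65,"linear":[0,0,-30],"spin":0},{"gripper":65,"linear":[0,0,-40],"spin":0},{"gripper":65,"linear":[0,0,-40],"spin":0}]'
python3 -m inch '[{"gripper":65,"linear":[-40,0,-10],"spin":0},{"gripper":65,"linear":[-40,20,0],"spin":0},{"gripper":65,"linear":[-40,20,0],"spin":0},{"gripper":65,"linear":[-40,20,0],"spin":0},{"gripper":65,"linear":[-20,40,0],"spin":0},{"gripper":65,"linear":[0,40,0],"spin":0},{"gripper":65,"linear":[0,0,0],"spin":0},{"gripper":65,"linear":[0,0,0],"spin":0}]'
python3 - <<'E'
from h import *
p,d=snapshot("top"); c=cloud("top",d).reshape(-1,3)
P=c[(abs(c[:,0]-.563)<.04)&(abs(c[:,1]+.157)<.04)&(c[:,2]>.044)&(c[:,2]<.065)]; print(len(P),cv2.minAreaRect((P[:,:2]*1000).astype(np.float32)),np.median(P[:,2]))
A=np.c_[P[:,:2]-P[:,:2].mean(0),np.ones(len(P))]; print(np.linalg.lstsq(A,P[:,2],rcond=None)[0])
crop("pics/c7.png",p,255,160,465,280,3.8)
E
```

```text
t: 25.95
position: [0.5656, -0.1572, 0.1161]
ee_rot: [[0.995, -0.097, -0.001], [-0.097, -0.995, 0.0], [-0.001, -0.0, -1.0]]
wrist_force: [-0.5, -1.0, -0.5]
finger_gap: 0.0653
grasp_force: 0.0
t: 26.75
position: [0.373, -0.2799, 0.125]
ee_rot: [[0.995, -0.1, 0.001], [-0.1, -0.995, -0.0], [0.001, 0.0, -1.0]]
wrist_force: [0.0, -0.6, -0.3]
finger_gap: 0.0651
grasp_force: 0.0
376 ((563.6251220703125, -157.15206909179688), (48.42833709716797, 48.539737701416016), 84.55632019042969) 0.0519898390968756
[ 0.01319537 -0.0115996   0.05189904]
```

View pics/c7.png

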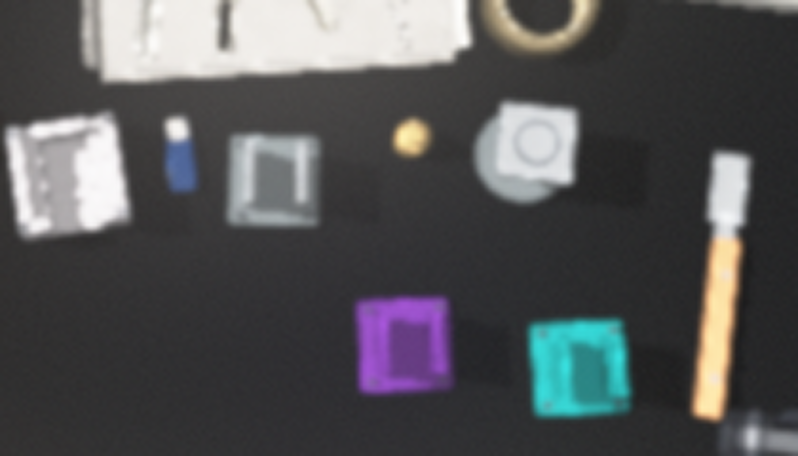

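The plate sits on the pillar, crop (538,142): 0.5 mm off centre, edges parallel to within about 1°, and level. The spatula lies flat at crop (720,285) and the bystanders have not moved. Handing in.

```bash
python3 -c "
from station import *
print(finish_job())"
```

```text
the job is handed in; nothing more can be done
None
```

The job is handed in at about 27 s of the 72 s allowed: by my last camera check the plate lies level on the pillar, about 0.5 mm off centre and within about 1° of parallel, the spatula lies flat on the bench, and the brush (out of that view) and the other bystanders were never touched; the station returned no verdict.

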